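Shut and lock the deposit box

ROBOT

A 7-joint arm with a two-finger parallel gripper is mounted at the origin on a cart in front of the work surface, level with it; the furniture and walls round the work are solid. World frame = base frame: x ahead of the robot, y to its left, z up, the work surface at z = 0. Lengths are in m, angles in rad, forces in N, time in s.
With the tool pointing down it reaches from about 0.425 to 0.875 m from the base axis. Payload 4.7 kg.
Tool frame: the origin (TCP) lies at the very end of the fingers, on their centre line; the grasp point (between the pads) lies 19 mm behind it; z points along the fingers, y is the direction in which the jaws open and shut (so a half turn about z gives the same grasp; the last joint's range is limited). The gripper opens to 87 mm and grips with 3 to 60 N. Pads are 19 mm wide; open, the fingers measure 117 mm over their backs; the gripper's body (75 mm by 190 mm) begins 51 mm behind the grasp point.
Start: joints at [-1.269, 0.321, -0.07, 1.45, 0.023, 1.371, -0.057], TCP at [0.185, 0.623, 0.223] pointing down, gripper open.
Joint ranges: [-2.86, 2.86], [-0.3, 2.09], [-1.38, 1.24], [0.06, 2.45], [-1.56, 4.7], [0.09, 2.05], [-2.69, 2.69]. Speed limits (rad/s): [2.57, 2.57, 3.14, 3.14, 3.14, 3.14, 3.14].

INTERFACE

Orientations are given as a rotation vector (axis times angle).
In Python, from bench import * gives the robot as it stands.
- The arm moves only by the shell command python3 -m jog 'ROWS' [OPENING] [FORCE]. ROWS is JSON, a list of rows, each a list of 4 numbers: the shift along the world's x, y, z in mm, then the turn about the world's z in rad. In form: [[x, y, z, twist], ...]. A call has exactly 8 rows; each row is the pose to reach, as a shift and turn from the pose commanded when the call began; what a row does not reach only later rows make up. A row lasts 1/8 s, in which the tool goes at most 62.5 mm and 10.7 degrees, less where a joint would pass 70% of its speed; a pose out of reach is approached as far as the arm can. A call with a gripper value outside its range is refused whole. OPENING is the opening, from -1 (shut) to 1 (fully open), set as the call begins (- or left out, the last holds). The fingers move at their own pace and stop on an object; FORCE is the grip in N (left out, the last holds). Time passes only in rows, so rows that repeat a pose let the fingers close, or fill a call up. It gives the time, the measured TCP pose, the force and the opening at its end, in the units of the state.
- get_state(): the state, without advancing time (a new reading comes with each control period).
- get_image(name): name is "scene" or "top" or "wrist"; returns a dict with "image" (384x512x3 uint8, red, green, blue), "fx", "fy", "cx", "cy" (pixels), "position" and "rotation" of the camera in the world; the wrist camera has in their place "tool_from_camera" (4x4, takes a point from camera to tool coordinates, whose origin is the TCP and whose axes are the flange's). Camera axes: x right, y down, z forward; pixel columns grow to the right and rows downward; lengths in m; the calibration is good to about 2 mm. The wrist camera is an equidistant fisheye: a pixel r from the principal point sees the ray r / f radians off the axis. A picture is of the moment at which its call begins: read the wrist's pose just before it. There is no depth.
- close_job(): hands the job in, once; it reports no verdict.
The state is a dict: "time": time; "joint_positions": joint angles; "qd": joint speeds; "joint_torque": joint torques, N m; "position": TCP position; "tool_rot": TCP orientation; "ft_force": force on the tool from outside, world axes, zero at the start; "torque": the same for the moment, N m; "grip_width": opening from 0.0 (shut) to 1.0 (fully open).
Only numpy, scipy, OpenCV 4.12 (cv2) and the standard library are available. Lean on these libraries where they do the work, as an engineer would, in place of code of your own. Each camera call takes 0.05 s, during which the arm holds its last target. There are 200 camera calls.

TASK

Shut and lock the grey deposit box on the desk: with a fingertip, push the black knob along the long arm of its L-shaped slot to the corner, which draws the shutter across the drop opening, then push it sideways to the very end of the short arm. Only push the knob, do not lift or force it, and leave the other things where they are.

Things in the scene. Friction and masses are not known exactly. Their poses are not given: they have to be found in the camera images.
- deposit_box: Grey steel box, 210 (x) x 200 (y) x 70 mm high, fixed to the desk, with a flat grey lid. Origin: centre of its underside, on the desk. The lid has a 16 mm wide L-shaped slot (long arm along box +y at x = -62 mm, then short arm along +x at y = +40 mm) and a drop opening 70 (x) x 40 (y) mm. Its -x face carries a key lock and a blank label holder.
- knob: Black round knob: upright cylinder 32 mm wide, 30 mm high, with a thin 40 mm collar (4 mm high) that slides on the lid. Origin: on its axis under the collar, level with the lid's top. Its 12 mm pin runs in the slot with 2 mm play each side; a foot below lets it rise only 6 mm. About 0.3 kg; 1 to 3 N push it; it stays where left. Starts in the first 25 mm of the long arm.
- slot_start (a point): Point on the lid's top, on the slot's centre line, close to the beginning of the long arm.
- slot_corner (a point): Point on the lid's top where the centre lines of the two arms cross, 100 mm from slot_start. The long arm ends here: the pin stops about 2 mm beyond it and is then in line with the short arm.
- slot_end (a point): Point on the lid's top on the short arm's centre line, 38 mm from slot_corner. The pin stops against the end wall when the knob's axis is here.
- shutter (a joint): Travel of the steel shutter under the lid, in m: 0 = drop opening clear; about 0.075 or a little more = opening covered. The knob's pin takes it along (after up to 30 mm of free travel) as it goes towards the corner; nothing else needs to touch it.
- eraser: Eraser in a blue sleeve, 23 x 58 x 13 mm, lying on the lid beside the opening, clear of the slot; loose bystander. Origin: centre of its underside.
- card_pack_2: Banded pack of cream cards, 57 x 91 x 25 mm, lying on the desk beside the box; loose bystander. Origin: centre of its underside.
- stamp_a: Brown wooden hand stamp, 27 x 48 x 66 mm, standing on the desk beside the box; loose bystander. Origin: centre of its underside.
- stapler: Red and black stapler, 34 x 139 x 52 mm, lying on the desk to the left; loose bystander.
- highlighter_yellow: Yellow highlighter, 26 x 120 x 16 mm, lying on the desk to the left; loose bystander.
- card_pack_5: Banded pack of cream cards, 57 x 91 x 15 mm, on the desk to the right; loose bystander.
Things that resemble listed ones, but are neither listed nor needed, are in the scene too. There is more than one size of the knob; the job needs the smallest.

How it is judged:
On the way, in this order (a step that is already met when the one before it is completed fails the run):
1. the knob has been pushed along the long arm to the corner, still in line with the long arm (y of knob in the frame of deposit_box above 0.034 m and x of knob in the frame of deposit_box below -0.052 m).
2. the knob is at the end of the short arm with the shutter shut (x of knob in the frame of deposit_box above -0.03 m and y of knob in the frame of deposit_box above 0.034 m and value of joint shutter above 0.07 m), for 0.2 s.
At the end, for the whole second after the job is handed in: The knob's axis is within 6 mm of slot_end, the knob sits down on the lid, upright within 0.1 rad and at rest, and the shutter has travelled more than 70 mm, so that it covers the opening (horizontal distance between knob and slot_end below 0.006 m and z of knob in the frame of deposit_box below 0.073 m and angle between knob's own z axis and vertical below 0.1 rad and value of joint shutter above 0.07 m and linear speed of knob below 0.02 m/s); the robot touches nothing.
It fails at once if the knob is lifted more than 5 mm off the lid (z of knob in the frame of deposit_box above 0.075 m).
It fails at once if the knob is forced: more than 45 N from the fingers (contact force between the fingers and knob above 45 N).
It fails at once if a bystander is moved by more than 15 mm (distance of any of eraser, card_pack_2, stamp_a, stapler, highlighter_yellow, card_pack_5 from where it was at the start of the episode above 0.015 m).
It also fails if it takes over 45 s, if anything falls off the work surface, if the arm or the gripper's body presses on something with over 40 N, if the wrist force passes 120 N, or if a joint passes its speed limit or range.

## Working session

There is one attempt and no reset: what is moved stays moved. The work goes in short steps, Python scripts to look and compute and a shell command to move; the robot and the scene stay as the last step left them, time stands still between calls to the robot, and variables do not carry over. Pictures are saved under pics/ and viewed, about 8 in all and at most 12, crops included, and the job is handed in when it is done.

```bash
mkdir -p pics
cat > h.py <<'E'
from bench import *
import numpy as np, cv2
from scipy.spatial.transform import Rotation as R
def snap(n,f):
    d=get_image(n); cv2.imwrite('pics/'+f,d['image'][:,:,::-1]); return d
def px2w(d,u,v,z):
    r=np.array(d['rotation'])@np.array([(u-d['cx'])/d['fx'],(v-d['cy'])/d['fy'],1]); p=np.array(d['position'])
    return p+r*(z-p[2])/r[2]
E
python3 - <<'E'
from h import *
import pickle
d=snap('top','t0.png'); pickle.dump(d,open('t0.pkl','wb'))
s=snap('scene','s0.png'); pickle.dump(s,open('s0.pkl','wb'))
print(d['position'],d['rotation'],d['fx'],s['position'])
print(get_state())
a=cv2.imread('pics/t0.png');b=cv2.imread('pics/s0.png')
cv2.imwrite('pics/t0b.png',cv2.resize(a,(800,600)))
E
```

```text
[0.33448276 0.01718625 1.39464216] [-2.11689159  2.15788334 -0.16821426] 369.84009450179394 [-0.20155127 -0.99814128  0.72775133]
{'time': 0.1, 'joint_positions': array([-1.26890842,  0.32173902, -0.0700811 ,  1.45155253,  0.02263602,
        1.37078287, -0.05689449]), 'qd': array([-0.00066408, -0.00169668,  0.00070275, -0.00229387,  0.0008032 ,
        0.0002206 , -0.0003124 ]), 'joint_torque': array([-4.15103332e-04, -4.92572057e+01, -4.05846946e-01, -3.13400960e+01,
       -6.43736799e-02,  3.94300232e-02,  6.30687396e-05]), 'position': array([0.18441282, 0.62278145, 0.22157749]), 'tool_rot': array([-4.50423483e-01, -3.10901824e+00,  2.65685749e-03]), 'ft_force': array([ 0.73250924,  0.59841331, -0.27159003]), 'torque': array([-0.00147005, -0.01948226,  0.02237254]), 'grip_width': 1.000926461766353}
```

View pics/t0b.png

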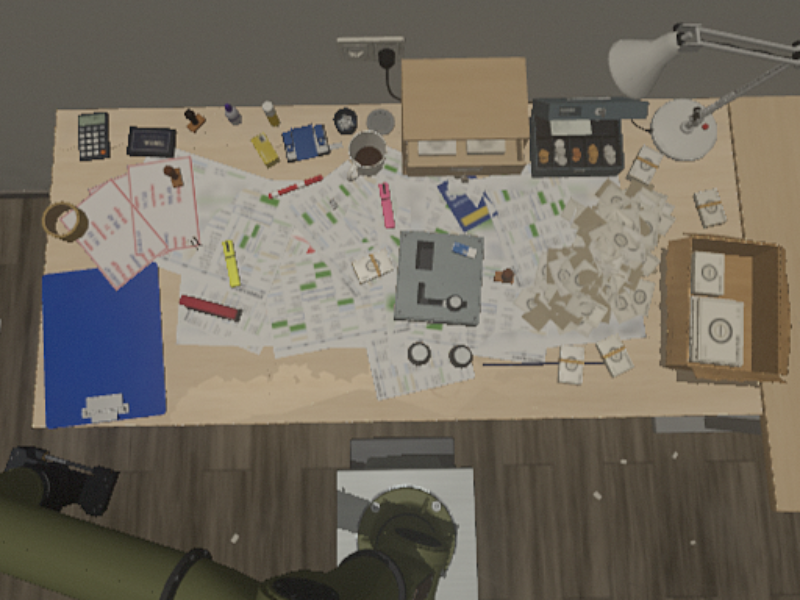

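View pics/s0.png

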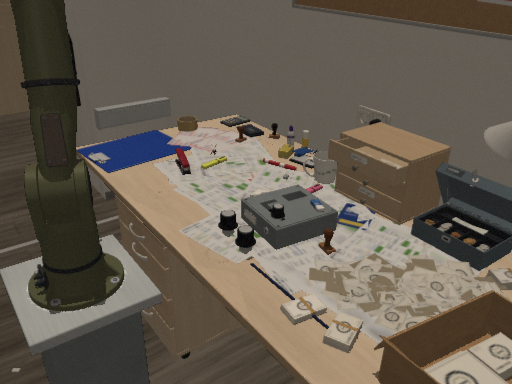

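```bash
sed -i "s/np.array(d\['rotation'\])@/R.from_rotvec(d['rotation']).as_matrix()@/" h.py
python3 - <<'E'
import cv2
a=cv2.imread('pics/t0.png')[140:215,245:345]
cv2.imwrite('pics/c0.png',cv2.resize(a,None,fx=8,fy=8,interpolation=cv2.INTER_CUBIC))
E
```

```text
(no output)
```

View pics/c0.png

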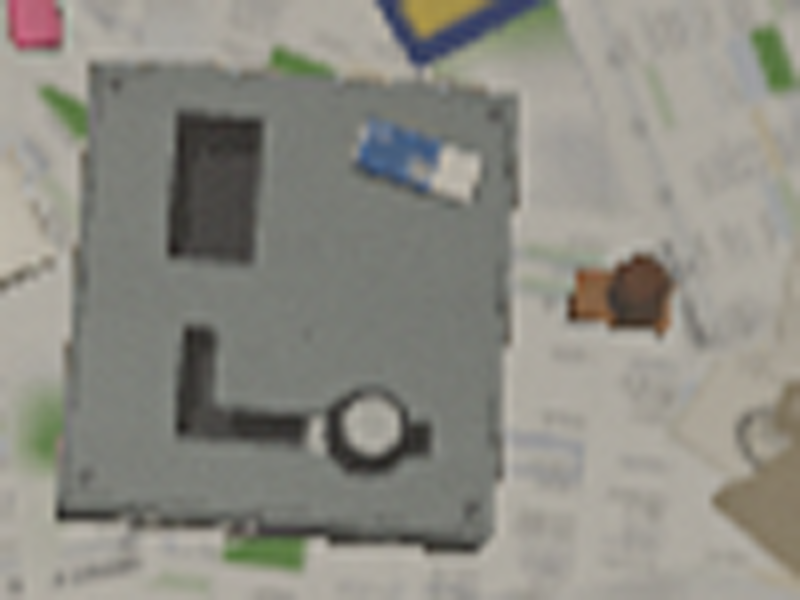

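The crop shows the lid corners at about (92,65), (518,93), (60,512) and (485,542). The slot runs from about (430,437) to a corner at (197,420), then up to (200,330). The knob top is at (375,425).

```bash
cat > m.py <<'E'
from h import *
import pickle
d=pickle.load(open('t0.pkl','rb'))
f=lambda c,z: px2w(d,245+(c[0]+.5)/8-.5,140+(c[1]+.5)/8-.5,z)
P=np.array([f(c,.07)[:2] for c in [(92,65),(518,93),(60,512),(485,540)]])
B=np.array([[105,100],[105,-100],[-105,100],[-105,-100]])/1e3
c=P.mean(0); H=B.T@(P-c); yaw=np.arctan2(H[0,1]-H[1,0],H[0,0]+H[1,1])
Rz=R.from_euler('z',yaw).as_matrix()[:2,:2]
print('box',c,'yaw',yaw,'res',(B@Rz.T+c-P)*1e3)
for n,b in dict(start=(-62,-60),corner=(-62,40),end=(-24,40)).items(): print(n,Rz@np.array(b)/1e3+c)
for n,q,z in [('knobtop',(375,425),.1),('s',(430,437),.07),('c',(197,422),.07),('e',(200,326),.07),('eraser',(418,158),.083)]:
    w=f(q,z)[:2]; print(n,w,'box',Rz.T@(w-c)*1e3)
t=R.from_rotvec(get_state()['tool_rot']).as_matrix(); print(t)
E
python3 m.py
```

```text
box [ 0.59301049 -0.08623954] yaw -0.09486554768206545 res [[ 1.81582371  2.20427412]
 [ 0.09427484 -0.85288617]
 [ 0.32851475  3.41358324]
 [-2.23861331 -4.76497119]]
start [ 0.52560587 -0.14009691]
corner [ 0.5350782  -0.04054655]
end [ 0.57290734 -0.04414603]
knobtop [ 0.52998998 -0.12030155] box [-59.51068261 -39.87836926]
s [ 0.52854749 -0.14815988] box [-58.30785857 -67.74807227]
c [ 0.53746123 -0.04296505] box [-59.39859466  37.81809838]
e [ 0.581642   -0.04548536] box [-15.17775053  39.49407531]
eraser [ 0.65496981 -0.1460335 ] box [ 67.34461009 -53.65611038]
[[-9.58884638e-01  2.83795921e-01 -3.56187268e-04]
 [ 2.83796115e-01  9.58883214e-01 -1.65752519e-03]
 [-1.28856897e-04 -1.69046001e-03 -9.99998563e-01]]
```

```bash
python3 -m jog '[[20,-20,0,0],[60,-60,0,0.05],[100,-102,0,0.1],[140,-144,0,0.15],[180,-186,0,0.2],[220,-228,0,0.2],[250,-260,0,0.2],[266,-290,0,0.2]]' -1 20
python3 -m jog '[[6,-50,0,0],[12,-100,0,0],[20,-155,0,0],[30,-215,0,0],[40,-275,0,0],[50,-335,0,0],[60,-395,0,0],[65,-440,0,0]]'
```

```text
time: 1.1
position: [0.452, 0.331, 0.2221]
tool_rot: [-0.142, -3.138, 0.001]
ft_force: [0.0, 0.3, 0.0]
grip_width: 0.172
time: 2.1
position: [0.5152, -0.1097, 0.2225]
tool_rot: [0.141, 3.138, -0.001]
ft_force: [0.6, 0.9, -0.3]
grip_width: 0.006
```

```bash
python3 -m jog '[[4,-30,0,0],[8,-60,0,0],[10,-70,-10,0],[10,-70,-30,0],[10,-70,-50,0],[10,-70,-60,0],[10,-70,-60,0],[10,-70,-60,0]]'
python3 - <<'E'
from h import *
import pickle
s=get_state(); d=snap('wrist','w1.png'); t=snap('top','t1.png'); pickle.dump((s,d),open('w1.pkl','wb'))
print(s['position'],d['tool_from_camera'],d['fx'],d['cx'],d['cy'])
cv2.imwrite('pics/w1b.png',cv2.resize(d['image'][:,:,::-1],(800,600),interpolation=cv2.INTER_CUBIC))
E
```

```text
time: 3.1
position: [0.526, -0.1766, 0.1632]
tool_rot: [0.137, 3.137, 0.0]
ft_force: [0.4, -0.4, -0.6]
grip_width: 0.001
[ 0.52602476 -0.17657466  0.16321953] [[ 1.27484456e-04 -9.61291629e-01 -2.75532916e-01  7.53071166e-02]
 [ 9.99996147e-01 -6.41521487e-04  2.70085045e-03  2.32463753e-04]
 [-2.77306521e-03 -2.75532199e-01  9.61287843e-01 -1.61153839e-01]
 [ 0.00000000e+00  0.00000000e+00  0.00000000e+00  1.00000000e+00]] 297.3186396354542 254.22398864704192 193.55599729280596
```

View pics/w1b.png

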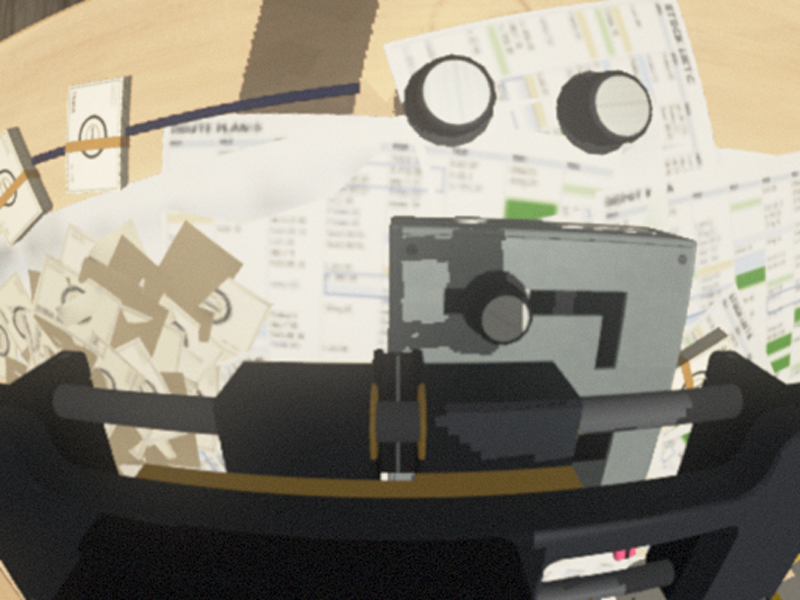

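The wrist view shows the knob top at (503,318). The slot's left end is at (445,301), its outer corner at (627,292), and the end of its short arm at (604,368). The lid corners are at about (390,222) and (695,241).

```bash
cat > w.py <<'E'
from h import *
import pickle
def wpx(s,d,u,v,z):
    u=(u+.5)*.64-.5; v=(v+.5)*.64-.5
    a,b=u-d['cx'],v-d['cy']; r=np.hypot(a,b); th=r/d['fx']
    ray=np.array([a/r*np.sin(th),b/r*np.sin(th),np.cos(th)])
    T=np.array(d['tool_from_camera']); Rt=R.from_rotvec(s['tool_rot']).as_matrix()
    o=np.array(s['position'])+Rt@T[:3,3]; q=Rt@T[:3,:3]@ray
    return o+q*(z-o[2])/q[2]
E
python3 - <<'E'
from w import *
s,d=pickle.load(open('w1.pkl','rb'))
for n,u,v,z in [('knob',503,318,.1),('cornerR',390,222,.07),('cornerL',695,241,.07),('slotstart_end',445,301,.07),('slotmid',575,302,.07),('outercorner',627,292,.07),('endmid',604,368,.07)]:
    print(n,np.round(wpx(s,d,u,v,z)*1e3,1))
E
```

```text
knob [ 528.2 -121.2  100. ]
cornerR [ 477.6 -175.5   70. ]
cornerL [499.6  17.9  70. ]
slotstart_end [ 525.2 -148.3   70. ]
slotmid [532.7 -69.4  70. ]
outercorner [529.4 -33.6  70. ]
endmid [579.1 -46.8  70. ]
```

```bash
python3 -m jog '[[-3,0,-20,0],[-3,0,-45,0],[-3,0,-65,0],[-3,0,-76,0],[-3,0,-80,0],[-3,0,-80,0],[-2.5,5,-80,0],[-2,10,-80,0]]'
python3 -m jog '[[1,8,0,0],[1.6,16,0,0],[2.4,24,0,0],[3.2,32,0,0],[4,40,0,0],[4.8,48,0,0],[5.6,56,0,0],[6.4,64,0,0]]'
```

```text
time: 4.2
position: [0.524, -0.1663, 0.0831]
tool_rot: [0.138, 3.138, 0.0]
ft_force: [0.1, -0.0, -0.3]
grip_width: 0.005
time: 5.2
position: [0.53, -0.1022, 0.0826]
tool_rot: [0.138, 3.138, 0.0]
ft_force: [0.1, -2.1, 0.3]
grip_width: 0.006
```

Run:
```python
from w import *
s=get_state(); d=snap('wrist','w2.png'); pickle.dump((s,d),open('w2.pkl','wb'))
print(s['position'],s['ft_force'])
cv2.imwrite('pics/w2b.png',cv2.resize(d['image'][:,:,::-1],(800,600),interpolation=cv2.INTER_CUBIC))
```

```text
[ 0.52999307 -0.10223661  0.08262464] [ 0.06742597 -2.05206783  0.32717108]
```

View pics/w2b.png

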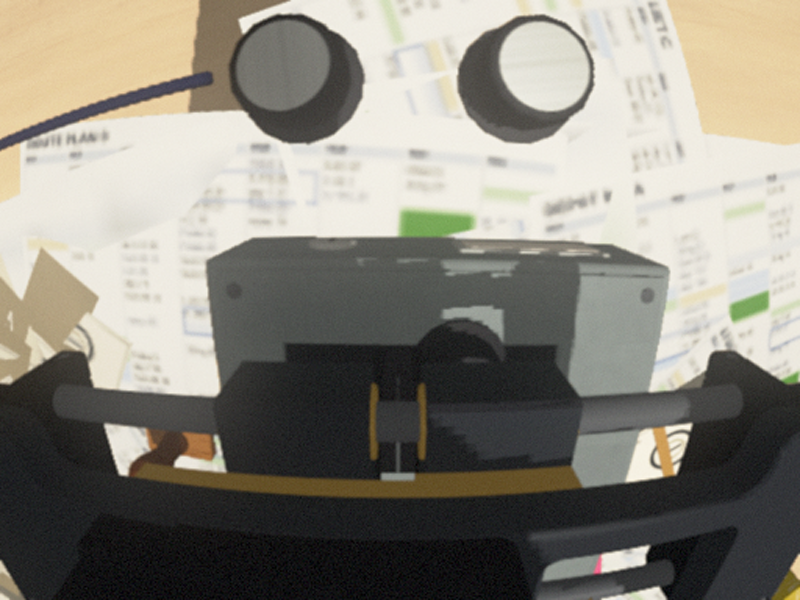

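The picture shows the finger against the knob: collar centre is about u=461 and the finger about u=398, so the knob is near y = -0.074. That leaves about 33 mm to the corner.

```bash
python3 -m jog '[[0.5,5,0,0],[1,10,0,0],[1.5,15,0,0],[2,20,0,0],[2.5,24,0,0],[2.7,26,0,0],[2.8,27,0,0],[2.9,28,0,0]]'
python3 -m jog '[[0,0.5,0,0],[0,1,0,0],[0,1.5,0,0],[0,2,0,0],[0,2,0,0],[0,2,0,0],[0,2,0,0],[0,2,0,0]]'
```

```text
time: 6.25
position: [0.5329, -0.0749, 0.0826]
tool_rot: [0.138, 3.138, -0.0]
ft_force: [-0.4, -2.0, 0.9]
grip_width: 0.005
time: 7.25
position: [0.5328, -0.0726, 0.0825]
tool_rot: [-0.138, -3.138, -0.0]
ft_force: [-0.5, -1.0, 0.7]
grip_width: 0.005
```

```bash
python3 -m jog '[[0,0.5,0,0],[0,1,0,0],[0,1.5,0,0],[0,2,0,0],[0,2,0,0],[0,2,0,0],[0,2,0,0],[0,2,0,0]]'
```

```text
time: 8.25
position: [0.5328, -0.0706, 0.0825]
tool_rot: [-0.138, -3.138, -0.0]
ft_force: [0.7, -0.9, -0.3]
grip_width: 0.005
```

```bash
python3 -m jog '[[0,0.5,0,0],[0,1,0,0],[0,1.5,0,0],[0,2,0,0],[0,2,0,0],[0,2,0,0],[0,2,0,0],[0,2,0,0]]'
```

```text
time: 9.25
position: [0.5328, -0.0687, 0.0826]
tool_rot: [0.138, 3.138, 0.0]
ft_force: [0.6, -0.4, -1.0]
grip_width: 0.004
```

```bash
python3 -m jog '[[0,0.5,0,0],[0,1,0,0],[0,1.5,0,0],[0,2,0,0],[0,2,0,0],[0,2,0,0],[0,2,0,0],[0,2,0,0]]'
```

```text
time: 10.25
position: [0.5328, -0.0666, 0.0826]
tool_rot: [0.138, 3.139, 0.0]
ft_force: [0.2, 0.2, 0.6]
grip_width: 0.005
```

```bash
python3 -m jog '[[0,0.3,0,0],[0,0.6,0,0],[0,0.9,0,0],[0,1.2,0,0],[0,1.5,0,0],[0,1.8,0,0],[0,2.1,0,0],[0,2.4,0,0]]'
```

```text
time: 11.25
position: [0.5329, -0.0651, 0.0828]
tool_rot: [0.139, 3.138, -0.001]
ft_force: [-0.6, -3.2, 1.1]
grip_width: 0.001
```

Run:
```python
from w import *
s=get_state(); d=snap('top','t2.png'); print(s['position'],s['ft_force'])
w=snap('wrist','w3.png')
a=d['image'][140:215,245:345,::-1]
a=cv2.resize(a,None,fx=5,fy=5,interpolation=cv2.INTER_CUBIC)
b=cv2.resize(w['image'][140:250,120:440,::-1],(800,275),interpolation=cv2.INTER_CUBIC)
c=np.zeros((600,800,3),np.uint8); c[:275]=b; c[275:600,:500]=a[:325]
cv2.imwrite('pics/m3.png',c)
```

```text
[ 0.53292053 -0.0650886   0.08277577] [-0.56315955 -3.20420543  1.12167587]
```

View pics/m3.png

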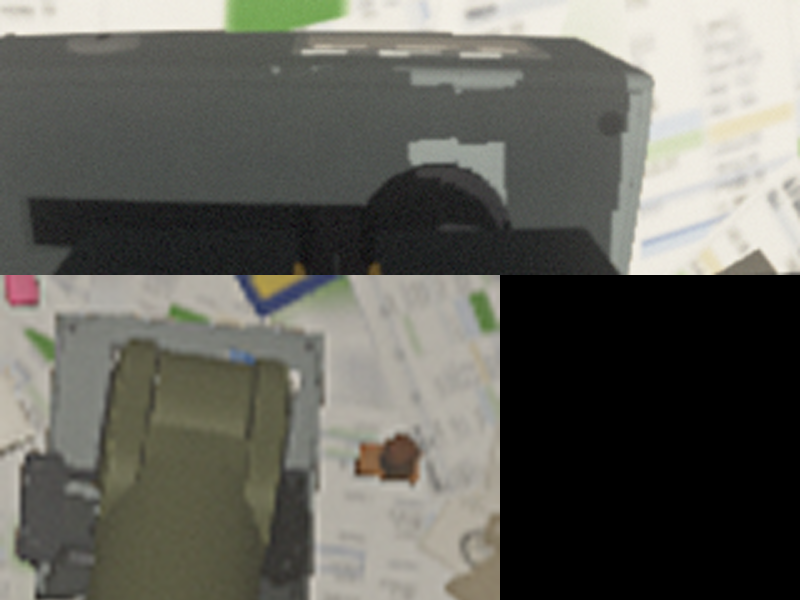

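The collar centre is at x≈438 and the finger at 338 in the crop. No slot shows beyond the knob, so it is close to the corner. I'll creep until the force rises.

```bash
python3 -m jog '[[0,0.3,0,0],[0,0.6,0,0],[0,0.9,0,0],[0,1.2,0,0],[0,1.5,0,0],[0,1.8,0,0],[0,2.1,0,0],[0,2.4,0,0]]'
```

```text
time: 12.35
position: [0.5331, -0.0645, 0.0832]
tool_rot: [0.14, 3.137, -0.004]
ft_force: [-2.0, -8.6, 4.1]
grip_width: 0.005
```

Stopped: the force rose to 8.6 N and the finger stalled at the predicted corner. Next I'll back off and go round to the -x side.

```bash
python3 -m jog '[[-1,-10,0,0],[-3,-35,0,0],[-20,-38,0,0],[-45,-38,0,0],[-50,-20,0,0],[-50,10,0,0],[-48,23,0,0],[-48,23,0,0]]'
python3 - <<'E'
from w import *
s=get_state(); w=snap('wrist','w4.png'); pickle.dump((s,w),open('w4.pkl','wb')); print(s['position'],s['ft_force'])
d=snap('top','t4.png')
b=cv2.resize(w['image'][90:350,120:440,::-1],(640,520),interpolation=cv2.INTER_CUBIC)
a=cv2.resize(d['image'][140:215,245:345,::-1],None,fx=5,fy=5,interpolation=cv2.INTER_CUBIC)
cv2.imwrite('pics/m4.png',b); cv2.imwrite('pics/m4t.png',a)
E
```

```text
time: 13.35
position: [0.4851, -0.0378, 0.0825]
tool_rot: [-0.134, -3.139, -0.001]
ft_force: [-0.6, -0.9, 1.2]
grip_width: 0.002
[ 0.4850631  -0.03776566  0.08249845] [-0.56605516 -0.90220548  1.17265215]
```

View pics/m4.png

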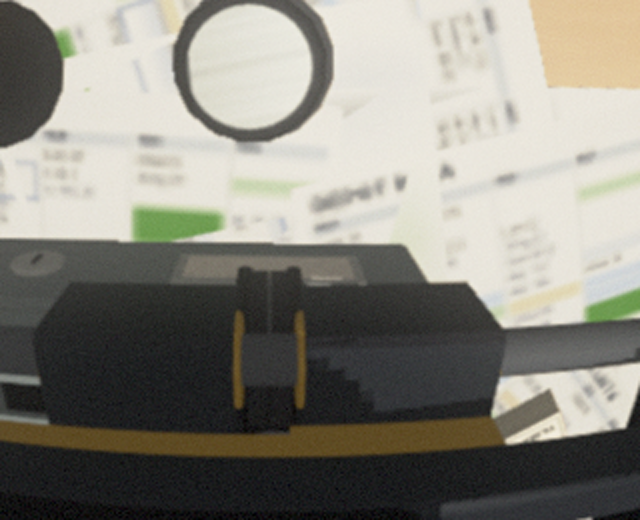

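The knob is hidden behind the gripper here, with the fingers on its -x side at the right y. I'll push along +x.

```bash
python3 -m jog '[[6,-1,0,0],[12,-2,0,0],[18,-2,0,0],[23,-3,0,0],[27,-3,0,0],[31,-3.5,0,0],[35,-4,0,0],[38,-4,0,0]]'
python3 -m jog '[[2,0,0,0],[4,0,0,0],[6,-0.5,0,0],[8,-1,0,0],[10,-1,0,0],[12,-1,0,0],[13.5,-1,0,0],[15,-1.5,0,0]]'
```

```text
time: 14.45
position: [0.5229, -0.0429, 0.0825]
tool_rot: [-0.138, -3.138, -0.0]
ft_force: [-0.5, 0.5, -0.3]
grip_width: 0.006
time: 15.45
position: [0.5379, -0.0444, 0.0826]
tool_rot: [0.138, 3.139, 0.0]
ft_force: [-1.0, -0.1, -0.3]
grip_width: 0.005
```

```bash
python3 -m jog '[[0.7,0,0,0],[1.4,0,0,0],[2.1,0,0,0],[2.8,0,0,0],[3.5,-0.3,0,0],[4.2,-0.3,0,0],[4.9,-0.3,0,0],[5.6,-0.5,0,0]]'
```

```text
time: 16.45
position: [0.5435, -0.0449, 0.0826]
tool_rot: [0.138, 3.139, 0.0]
ft_force: [-0.3, -0.2, -0.1]
grip_width: 0.005
```

```bash
python3 -m jog '[[0.3,0,0,0],[0.6,0,0,0],[0.9,0,0,0],[1.2,0,0,0],[1.5,0,0,0],[1.8,0,0,0],[2.1,0,0,0],[2.4,0,0,0]]'
```

```text
time: 17.45
position: [0.5459, -0.0449, 0.0826]
tool_rot: [0.138, 3.138, 0.0]
ft_force: [-0.6, 0.7, -1.4]
grip_width: 0.008
```

Run:
```python
from w import *
s=get_state(); w=snap('wrist','w5.png'); print(s['position'],s['ft_force'])
cv2.imwrite('pics/m5.png',cv2.resize(w['image'][90:350,120:440,::-1],(640,520),interpolation=cv2.INTER_CUBIC))
```

```text
[ 0.54587124 -0.04490608  0.08261312] [-0.57271136  0.7145957  -1.388093  ]
```

View pics/m5.png

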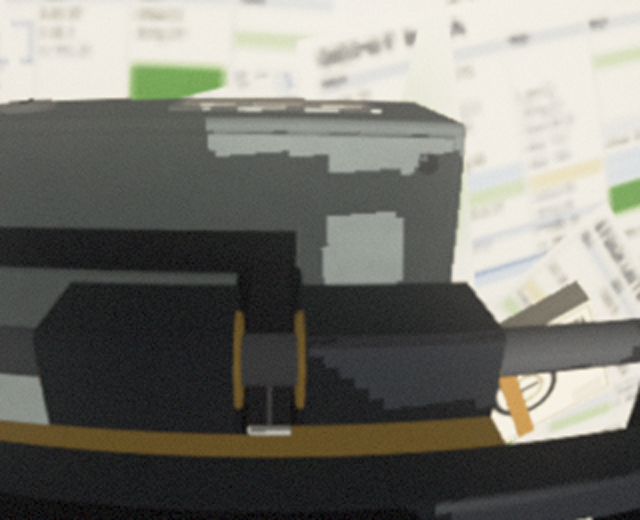

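The slot corner, at about (296,235), is now empty, so the knob has moved into the short arm. I'll creep on until it stops.

```bash
python3 -m jog '[[0.3,0,0,0],[0.6,0,0,0],[0.9,0,0,0],[1.2,0,0,0],[1.5,0,0,0],[1.8,0,0,0],[2.1,0,0,0],[2.4,0,0,0]]'
```

```text
time: 18.5
position: [0.5478, -0.0448, 0.0825]
tool_rot: [-0.138, -3.138, -0.0]
ft_force: [-2.9, -0.8, 1.6]
grip_width: 0.011
```

```bash
python3 -m jog '[[0.3,0,0,0],[0.6,0,0,0],[0.9,0,0,0],[1.2,0,0,0],[1.5,0,0,0],[1.8,0,0,0],[2.1,0,0,0],[2.4,0,0,0]]'
```

```text
time: 19.5
position: [0.5486, -0.0443, 0.0824]
tool_rot: [-0.137, -3.134, -0.002]
ft_force: [-9.0, 2.5, 7.3]
grip_width: 0.01
```

```bash
python3 -m jog '[[0.3,0,0,0],[0.6,0,0,0],[0.9,0,0,0],[1.2,0,0,0],[1.5,0,0,0],[1.8,0,0,0],[2.1,0,0,0],[2.4,0,0,0]]'
```

```text
time: 20.5
position: [0.549, -0.044, 0.0823]
tool_rot: [-0.137, -3.13, -0.003]
ft_force: [-15.1, 2.0, 11.9]
grip_width: 0.003
```

Firmly stopped at the end wall. I'll retract and look.

```bash
python3 -m jog '[[-6,0,0,0],[-25,1,0,0],[-35,2,0,0],[-35,2,40,0],[-35,2,100,0],[-35,50,140,0],[-35,110,140,0],[-35,170,140,0]]'
python3 -m jog '[[0,60,0,0],[0,120,0,0],[0,180,0,0],[0,220,0,0],[0,240,0,0],[0,240,0,0],[0,240,0,0],[0,240,0,0]]'
python3 - <<'E'
from w import *
d=snap('top','t6.png')
cv2.imwrite('pics/m6.png',cv2.resize(d['image'][140:215,245:345,::-1],None,fx=8,fy=8,interpolation=cv2.INTER_CUBIC))
E
```

```text
time: 21.5
position: [0.5193, 0.127, 0.2241]
tool_rot: [0.139, 3.134, 0.003]
ft_force: [-0.1, 0.0, -0.2]
grip_width: 0.002
time: 22.5
position: [0.519, 0.3629, 0.223]
tool_rot: [0.143, 3.138, -0.0]
ft_force: [0.9, -0.0, -0.4]
grip_width: 0.003
```

View pics/m6.png

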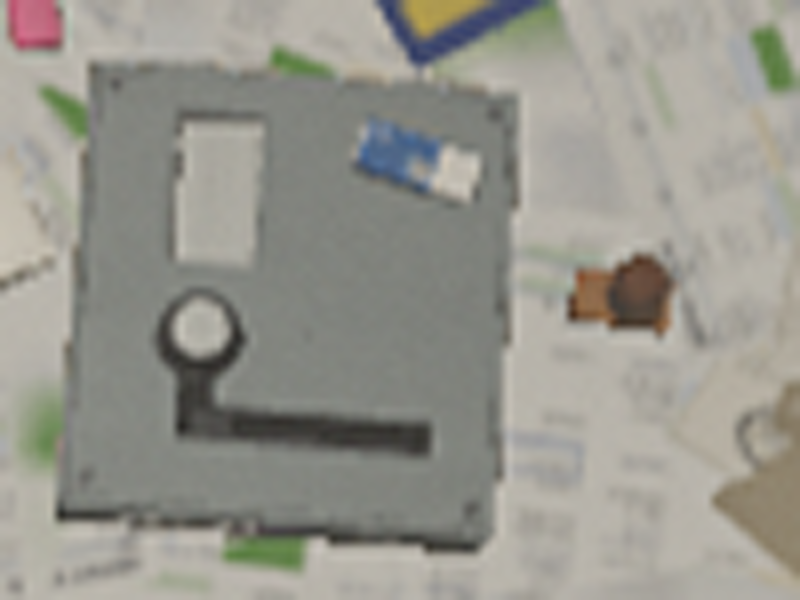

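The opening at (218,190) is now covered by the shutter. The knob top is at (200,328), at the end of the short arm, and the eraser and stamp haven't moved. Handing in.

Run:
```python
from h import *
import pickle
d=pickle.load(open('t0.pkl','rb'))
print(px2w(d,245+200.5/8-.5,140+328.5/8-.5,.1))
close_job()
```

```text
[ 0.57513969 -0.04404221  0.1       ]
the job is handed in; nothing more can be done
```

The deposit box is shut and locked, and the job is handed in. I pushed the knob with closed fingertips to the corner, where it stopped at about 9 N. I then went round it and pushed it along the short arm until it stopped against the end wall at about 15 N on the tool. The arm was then drawn clear, at about 22.5 s on the robot's clock.

- **Knob position:** the last top picture puts the knob at (0.575, -0.044) m. That is about 2 mm from my estimate of slot_end, (0.573, -0.044), which comes from the same camera.
- **Shutter:** it covers the drop opening in the picture. I couldn't read its travel directly.
- **Bystanders:** the eraser and the stamp look unmoved. The other loose items were outside or at the edge of that last crop, so I did not check them again; the arm passed well above the left-hand side of the desk.
- **Failures:** no check failed. One thing stood out: at the final stop the tool also read about 12 N vertically, which was gone once I backed off.

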